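# Load the food chopper and hold its run paddle at the mark

## Task

Put the halved onion from the chopping board into the chopper's bowl, then set the chopper's lid squarely on the bowl, fully home, and let go of it; keep off the run paddle until the lid is on. Then press the sprung paddle down until it is level, its end in line with the cross mark on the post, and keep it there: hold it for a couple of seconds and finish while still holding it level. Leave everything else on the table where it is.

Things in the scene. Friction and masses are not known exactly. Their poses are not given: they have to be found in the camera images.
- half_onion: halved red onion, cut face down on the board, a dome 54 mm across and 32 mm tall, with near-upright sides for its lowest 13 mm; about 70 g; origin at the centre of its flat underside, z up. The only half onion; a whole onion (72 mm across) stands elsewhere.
- lid: chopper's lid, lying knob up: white disc 124 mm across, 6 mm thick; under it a plug 92 mm across, 10 mm deep, on which it lies; on top a central round grip knob 30 mm across, from 16 to 47 mm above the origin; about 110 g. Origin: centre of the plug's underside, z up. Seated on the bowl, its origin is 10 mm below the rim, centred.
- board: wooden chopping board, 220 x 340 mm (its x, y), 18 mm thick, does not move; origin at the centre of its underside. Half onion and lid lie on its two halves (+y and -y), in either order; a carrot lies along its -x edge, a garlic bulb stands near its +x edge.
- chopper: food chopper, fixed: white foot 150 x 310 mm (its x, y), 30 mm high; open clear bowl at its -y end, centre y = -95 mm; motor housing at y = -20 to 126 mm, top 160 mm high; run paddle above the housing; thin upright post at y = 143 mm, 240 mm high, with one cross mark. Origin: underside of the foot, z up. Turned by up to 0.3 rad.
- bowl_rim (a point): centre of the bowl's open mouth, on the rim plane 135 mm above the table; the mouth is 108 mm across inside and 116 mm outside, the bowl's floor is 88 mm below the rim, with a small drive stub (18 mm across, 14 mm high) in its middle
- paddle_pad (a point): middle of the top of the rubber press pad (40 x 56 mm) near the free end of the steel run paddle (30 mm wide, 130 mm long). Hinge at its bowl end, axis along the chopper's x through (0, -5, 200) mm in the chopper's frame; the paddle runs from it to +y. The pad's middle is 100 mm from the hinge and 9 mm above the paddle's centre plane. z: normal to the pad.
- paddle (a joint): angle by which the run paddle is pressed down, rad: 0 = at rest, sloping up 0.30 rad towards its free end; 0.30 = level, in line with the mark; 0.55 = at the lower stop. A spring returns it to 0: at the pad it takes about 2.5 N to start, 7 N when level and 11 N at the stop.
- gauge_mark (a point): the cross mark on the post beyond the paddle's free end: a bar 64 mm long along the chopper's x and 6 mm high, its centre 200 mm above the table, as high as the paddle's centre plane when level
- oil_bottle: bystander: green oil bottle, 64 mm across, 210 mm tall, origin at its underside
- tumbler: bystander: glass tumbler, 72 mm across, 95 mm tall, origin at its underside
- white_bowl: bystander: small white bowl, 120 mm across, 50 mm tall, origin at its underside
- onion: bystander: whole red onion, 72 mm across, 78 mm tall, origin at its underside
- spoon: bystander: wooden spoon lying on the table
- carrot: bystander: carrot, about 26 mm thick and 130 mm long, lying on the board along its -x edge, origin at its underside
- garlic: bystander: garlic bulb, 44 mm across, 45 mm tall, standing on the board towards its +x edge, origin at its underside
Mind the look-alikes: they are no part of the job. What is shaped like the lid but green is not meant.

How it is judged:
On the way, in this order (a step that is already met when the one before it is completed fails the run):
1. the half onion lies in the bowl, let go (horizontal distance between half_onion and bowl_rim below 0.05 m and z of half_onion in the frame of chopper between 0.03 and 0.095 m and contact force between the fingers and half_onion below 0.05 N), for 0.2 s.
2. the lid is fully home on the bowl, let go (horizontal distance between half_onion and bowl_rim below 0.05 m and z of half_onion in the frame of chopper between 0.03 and 0.095 m and horizontal distance between lid and bowl_rim below 0.012 m and z of lid in the frame of chopper between 0.118 and 0.13 m and angle between lid's own z axis and vertical below 0.07 rad and contact force between the fingers and lid below 0.05 N), for 0.2 s.
3. the paddle is kept level with the mark for a second (horizontal distance between half_onion and bowl_rim below 0.05 m and z of half_onion in the frame of chopper between 0.03 and 0.095 m and horizontal distance between lid and bowl_rim below 0.012 m and z of lid in the frame of chopper between 0.118 and 0.13 m and angle between lid's own z axis and vertical below 0.07 rad and value of joint paddle between 0.22 and 0.38 rad), for 1 s.
At the end, for the whole second after the job is handed in: The half onion is in the bowl, the lid sits centred (within 12 mm), flat and fully home (within about 5 mm) on the rim and is not touched by the fingers, and the robot still holds the run paddle still within 0.08 rad of level (joint 0.22 to 0.38), pressing on it with more than 2 N (all of step 3 and contact force between the fingers and lid below 0.05 N and velocity of joint paddle between -0.1 and 0.1 rad/s and contact force between any of the fingers, the arm and paddle above 2 N); the arm keeps its last pose, push and grip.
It fails at once if the paddle is pressed while the lid is not on the bowl (value of joint paddle above 0.1 rad and (horizontal distance between lid and bowl_rim above 0.02 m or z of lid in the frame of chopper above 0.135 m or z of lid in the frame of chopper below 0.11 m)).
It fails at once if a bystander is moved by more than 5 cm (distance of any of oil_bottle, tumbler, white_bowl, onion, spoon, carrot, garlic from where it was at the start of the episode above 0.05 m).
It also fails if it takes over 72 s, if anything falls off the work surface, if the arm or the gripper's body presses on something with over 40 N, if the wrist force passes 120 N, or if a joint passes its speed limit or range.

## Robot

A 6-joint arm with a two-finger parallel gripper is mounted at the origin on the work surface. World frame = base frame: x ahead of the robot, y to its left, z up, the work surface at z = 0. Lengths are in m, angles in rad, forces in N, time in s.
With the tool pointing down it reaches from about 0.25 to 0.775 m from the base axis. Payload 4 kg.
Tool frame: the origin (TCP) lies midway between the tips of the shut fingers; the grasp point (between the pads) lies 19 mm behind it; z points along the fingers, y is the line along which they close (so a half turn about z gives the same grasp; the last joint's range is limited). The gripper opens to 94 mm and grips with 3 to 60 N. Pads are 16 mm wide; open, the fingers measure 119 mm over their backs; the gripper's body (75 mm by 177 mm) begins 78 mm behind the grasp point.
Start: joints at [1.056, 0.087, 1.371, -0, 1.684, -0.103], TCP at [0.22, 0.504, 0.206] pointing down, gripper open.
Joint ranges: [-3.1, 3.1], [-0.76, 2.03], [0.27, 2.55], [-1.08, 4.22], [0.17, 2.65], [-2.57, 2.57]. Speed limits (rad/s): [2.79, 2.79, 3.14, 3.14, 3.14, 3.14].

## Interface

Orientations are given as [roll, pitch, yaw] about the fixed x, y, z axes, in that order (R = Rz(yaw) Ry(pitch) Rx(roll)).
In Python, from workcell import * gives the robot as it stands.
- The arm moves only by the shell command python3 -m inch 'ROWS' [FORCE]. ROWS is JSON, a list of rows, each a list of 7 numbers: the shift along the world's x, y, z in m, then the turn, a rotation vector about the world's x, y, z in rad, then the closure, from -1 (fully open) to 1 (shut). A call has 1 to 12 rows; each row is the pose to reach, as a shift and turn from the pose commanded when the call began; what a row does not reach only later rows make up. A row lasts 1/12 s, in which the tool goes at most 41.7 mm and 7.16 degrees, less where a joint would pass 70% of its speed; a pose out of reach is approached as far as the arm can. A call with a gripper value outside its range is refused whole. The fingers move at their own pace and stop on an object; FORCE is the grip in N (left out, the last holds). Time passes only in rows, so rows that repeat a pose let the fingers close. It gives the time, the measured TCP pose, the force, the opening and the grip force at its end, in the units of the state.
- state(): the state, without advancing time (a new reading comes with each control period).
- grab_frame(name): name is "scene" or "top" or "wrist"; returns a dict with "pixels" (400x640x3 uint8, red, green, blue), "depth" (400x640 float32, m along the optical axis (not along the pixel's ray), 0 where there is no reading), "camera_matrix" (3x3 intrinsics, pixels), "eye" and "rotation" of the camera in the world; the wrist camera has in their place "mount" (4x4, takes a point from camera to tool coordinates, whose origin is the TCP and whose axes are the flange's). Camera axes: x right, y down, z forward; pixel columns grow to the right and rows downward; lengths in m; the calibration is good to about 2 mm. A picture is of the moment at which its call begins: read the wrist's pose just before it.
- hand_in(): hands the job in; it is judged then, once.
Trained networks look in the newest picture that a camera, given by its name, has taken for a name from the list of things; names that differ only in an ending like _2 or _b are one class to them, and where a whole thing is asked for, a point or a joint stands for the part that bears it (a point fixed in the world has none). Each returns a list of dicts, best first, with "confidence" (0 to 1); they miss things now and then, are a little off and sometimes report something else, mostly with a low value. They report only what shows in the picture. A call takes as long as a camera call. They do not tell look-alikes from the thing itself.
- boxes_of(camera, thing): "extent" ([left, top, right, bottom] in pixels, round what is visible of it).
The state is a dict: "t": time; "q": joint angles; "dq": joint speeds; "joint_torque": joint torques, N m; "tool_pos": TCP position; "eef_rot": TCP orientation; "force": force on the tool from outside, world axes, zero at the start; "moment": the same for the moment, N m; "gripper_width": finger opening in m; "grip_force": force on a finger pad.
Only numpy, scipy, OpenCV 4.12 (cv2) and the standard library are available. Lean on these libraries where they do the work, as an engineer would, in place of code of your own. Each camera call takes 0.05 s, during which the arm holds its last target. There are 200 camera calls.

## Working session

There is one attempt and no reset: what is moved stays moved. The work goes in short steps, Python scripts to look and compute and a shell command to move; the robot and the scene stay as the last step left them, time stands still between calls to the robot, and variables do not carry over. Pictures are saved under pics/ and viewed, at most 10 in all, crops included, and the job is handed in when it is done.

```bash
mkdir -p pics; ls; cat > h.py <<'E'
from workcell import *
import numpy as np, cv2
def save(f,n): cv2.imwrite('pics/'+n,cv2.cvtColor(f['pixels'],cv2.COLOR_RGB2BGR))
def cloud(f):
    K=f['camera_matrix'];d=f['depth'];v,u=np.mgrid[:400,:640]
    P=np.dstack([(u-K[0][2])/K[0][0]*d,(v-K[1][2])/K[1][1]*d,d])
    return P@np.array(f['rotation']).T+np.array(f['eye'])
E
python3 - <<'E'
from h import *
for c in ['scene','top']:
    f=grab_frame(c); save(f,c+'1.png'); np.savez(c+'1.npz',p=f['pixels'],X=cloud(f)); print(c,f['eye'])
    X=cloud(f)
    for n in ['half_onion','lid','chopper','bowl_rim','paddle_pad','board','garlic','onion','gauge_mark']:
        for b in boxes_of(c,n)[:3]:
            e=np.array(b['extent']);u,v=int((e[0]+e[2])/2),int((e[1]+e[3])/2)
            print(n,round(b['confidence'],2),e.round(),X[min(v,399),min(u,639)].round(3))
E
```

```text
picsTraceback (most recent call last):
  File "<stdin>", line 3, in <module>
  File "h.py", line 7, in cloud
    return P@np.array(f['rotation']).T+np.array(f['eye'])
           ~~~~~~~~~~~~~~~~~~~~~~~~~~~^~~~~~~~~~~~~~~~~~~
ValueError: operands could not be broadcast together with shapes (400,640) (3,)
```

```bash
sed -i "s/np.array(f\['rotation'\]).T/Rot.from_euler('xyz',f['rotation']).as_matrix().T/; 2a from scipy.spatial.transform import Rotation as Rot" h.py
python3 - <<'E'
from h import *
for c in ['scene','top']:
    f=grab_frame(c); save(f,c+'1.png'); np.savez(c+'1.npz',p=f['pixels'],X=cloud(f)); print(c,f['eye'],f['rotation'])
    X=cloud(f)
    for n in ['half_onion','lid','chopper','bowl_rim','paddle_pad','board','garlic','onion','gauge_mark']:
        for b in boxes_of(c,n)[:3]:
            e=np.array(b['extent']);u,v=int((e[0]+e[2])/2),int((e[1]+e[3])/2)
            print(n,round(b['confidence'],2),e.round(),X[min(v,399),min(u,639)].round(3))
E
```

```text
scene [ 1.07972718 -0.70293561  1.22670232] [-2.41311855  0.00934126  0.6386922 ]
half_onion 0.75 [259. 263. 276. 281.] [ 0.491 -0.229  0.045]
lid 0.82 [182. 233. 219. 261.] [ 0.233 -0.286  0.033]
lid 0.79 [145. 268. 187. 297.] [ 0.252 -0.451  0.04 ]
lid 0.57 [208. 292. 247. 327.] [ 0.489 -0.404  0.059]
chopper 0.77 [318. 138. 386. 250.] [0.558 0.151 0.121]
bowl_rim 0.7 [320. 140. 387. 253.] [0.576 0.136 0.136]
paddle_pad 0.57 [354. 145. 380. 177.] [0.566 0.23  0.225]
board 0.91 [185. 235. 306. 357.] [ 0.481 -0.327  0.015]
garlic 0.56 [262. 302. 274. 312.] [ 0.578 -0.323  0.046]
garlic 0.31 [357. 142. 381. 174.] [0.566 0.243 0.228]
garlic 0.29 [302. 158. 321. 190.] [0.36  0.176 0.082]
onion 0.92 [288. 326. 312. 351.] [ 0.72  -0.348  0.063]
gauge_mark 0.67 [321. 142. 387. 250.] [0.567 0.157 0.116]
top [0.38521536 0.03195712 1.55070648] [-3.04828808e+00  3.37927484e-04 -1.58468367e+00]
half_onion 0.65 [382. 205. 399. 217.] [ 0.483 -0.215  0.051]
lid 0.89 [420. 197. 455. 225.] [ 0.476 -0.39   0.062]
lid 0.77 [390. 263. 426. 298.] [ 0.221 -0.271  0.049]
lid 0.62 [436. 259. 466. 289.] [ 0.245 -0.43   0.056]
chopper 0.58 [236. 162. 332. 216.] [0.549 0.169 0.213]
chopper 0.49 [420. 197. 454. 230.] [ 0.468 -0.384  0.069]
bowl_rim 0.86 [238. 160. 334. 212.] [0.566 0.168 0.158]
paddle_pad 0.96 [247. 177. 283. 195.] [0.558 0.231 0.228]
board 0.82 [370. 184. 459. 244.] [ 0.468 -0.312  0.02 ]
board 0.4 [246. 181. 283. 196.] [0.552 0.235 0.226]
garlic 0.51 [410. 185. 420. 195.] [ 0.562 -0.308  0.053]
garlic 0.42 [238. 162. 335. 214.] [0.553 0.163 0.21 ]
garlic 0.4 [271. 242. 289. 259.] [0.337 0.207 0.007]
onion 0.76 [408. 142. 428. 158.] [ 0.71  -0.323  0.062]
gauge_mark 0.6 [241. 163. 328. 217.] [0.547 0.17  0.2  ]
```

View pics/scene1.png

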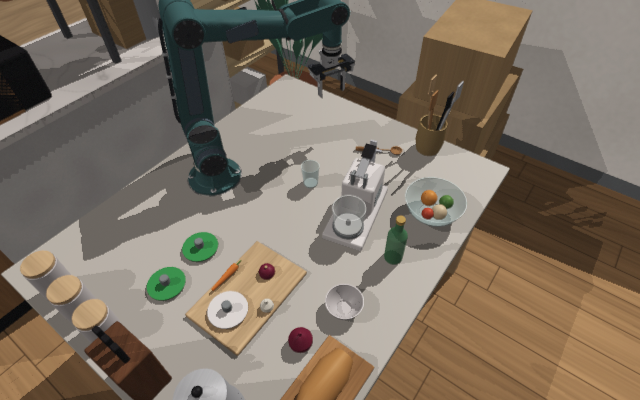

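View pics/top1.png

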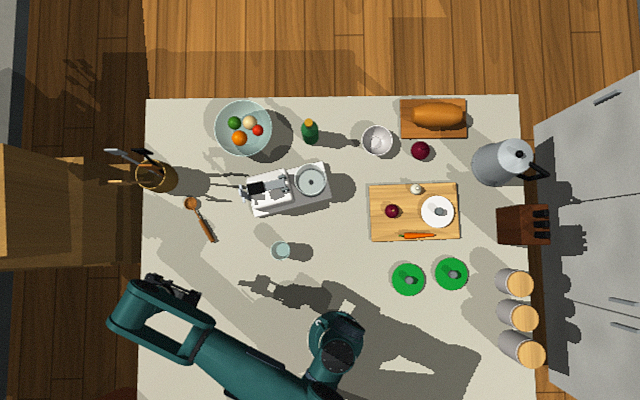

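Both views: half onion at top (391,211) / scene (267,271), with the whole dark-red onion at (420,150) / (300,339) as the look-alike. The white lid is at top (437,211) / scene (228,309). The green look-alikes are at top (408,279) and (451,273). The garlic is at (416,189). The chopper bowl is at top (311,180) and the paddle end at (245,188). I choose the dome on the board and the white lid; next come a close crop and the measurements.

```bash
python3 - <<'E'
from h import *
a=np.load('top1.npz');s=np.load('scene1.npz')
def crop(d,u0,v0,u1,v1,k): return cv2.resize(d['p'][v0:v1,u0:u1,::-1],None,fx=k,fy=k,interpolation=cv2.INTER_CUBIC)
A=crop(a,230,140,470,250,3);B=crop(s,180,130,400,360,1.5)
im=np.zeros((600,800,3),np.uint8)
im[:330*1,:720]=A; C=crop(s,180,230,310,350,2.2); D=crop(s,310,130,400,255,2.1)
im[335:335+C.shape[0],:C.shape[1]]=C; im[335:335+D.shape[0],400:400+D.shape[1]]=D[:265]
cv2.imwrite('pics/crop1.png',im)
for nm,d,bx in [('top',a,(380,195,405,225)),('scene',s,(255,258,282,285))]:
    X=d['X'];u0,v0,u1,v1=bx;q=X[v0:v1,u0:u1].reshape(-1,3);q=q[(q[:,2]>.026)&(q[:,2]<.06)]
    print(nm,'onion',len(q),q.min(0).round(3),q.max(0).round(3),((q.min(0)+q.max(0))/2).round(3))
for nm,d,bx in [('top',a,(415,190,465,235)),('scene',s,(200,285,255,335))]:
    X=d['X'];u0,v0,u1,v1=bx;q=X[v0:v1,u0:u1].reshape(-1,3);w=q[(q[:,2]>.029)&(q[:,2]<.042)]
    k=q[(q[:,2]>.052)&(q[:,2]<.08)]
    print(nm,'lid',len(w),((w.min(0)+w.max(0))/2).round(3),np.ptp(w,axis=0).round(3),'knob',len(k),k.mean(0).round(3),k.max(0).round(3))
for nm,d in [('top',a),('scene',s)]:
    q=d['X'].reshape(-1,3);c=q[(abs(q[:,0]-.57)<.13)&(abs(q[:,1]-.14)<.21)]
    for lo,hi in [(.02,.035),(.125,.142),(.15,.168),(.185,.25)]:
        w=c[(c[:,2]>lo)&(c[:,2]<hi)]
        if len(w)>3:
            r=cv2.minAreaRect((w[:,:2]*1000).astype(np.float32)); print(nm,lo,len(w),r,w.min(0).round(3),w.max(0).round(3))
E
```

```text
top onion 161 [ 0.443 -0.272  0.026] [ 0.528 -0.195  0.056] [ 0.485 -0.233  0.041]
scene onion 201 [ 0.46  -0.25   0.026] [ 0.54  -0.192  0.058] [ 0.5   -0.221  0.042]
top lid 751 [ 0.475 -0.389  0.036] [0.169 0.159 0.013] knob 57 [ 0.479 -0.393  0.064] [ 0.558 -0.316  0.073]
scene lid 1102 [ 0.461 -0.397  0.035] [0.157 0.121 0.013] knob 87 [ 0.479 -0.399  0.064] [ 0.492 -0.383  0.071]
top 0.02 736 ((573.9738159179688, 172.81881713867188), (150.259765625, 310.1131286621094), 13.897871971130371) [0.469 0.007 0.02 ] [0.68  0.339 0.035]
top 0.125 170 ((563.6163940429688, 170.72686767578125), (113.97834777832031, 296.8567810058594), 20.441314697265625) [0.488 0.029 0.125] [0.653 0.316 0.142]
top 0.15 904 ((558.861328125, 236.1605224609375), (120.29874420166016, 159.83843994140625), 14.100688934326172) [0.49  0.147 0.15 ] [0.632 0.317 0.168]
top 0.185 521 ((557.8196411132812, 242.07308959960938), (64.69995880126953, 163.1810760498047), 13.669536590576172) [0.508 0.157 0.186] [0.606 0.327 0.25 ]
scene 0.02 708 ((572.8466186523438, 170.299560546875), (150.27870178222656, 312.7152099609375), 13.85667610168457) [0.513 0.003 0.02 ] [0.681 0.338 0.035]
scene 0.125 352 ((575.2454223632812, 170.93777465820312), (115.5221939086914, 297.76336669921875), 11.429157257080078) [0.521 0.026 0.125] [0.651 0.317 0.142]
scene 0.15 737 ((557.5155029296875, 235.53587341308594), (119.16231536865234, 170.39305114746094), 13.280890464782715) [0.489 0.143 0.15 ] [0.631 0.32  0.168]
scene 0.185 483 ((560.0339965820312, 240.39422607421875), (63.80011749267578, 167.61154174804688), 9.306844711303711) [0.525 0.154 0.185] [0.603 0.326 0.25 ]
```

View pics/crop1.png

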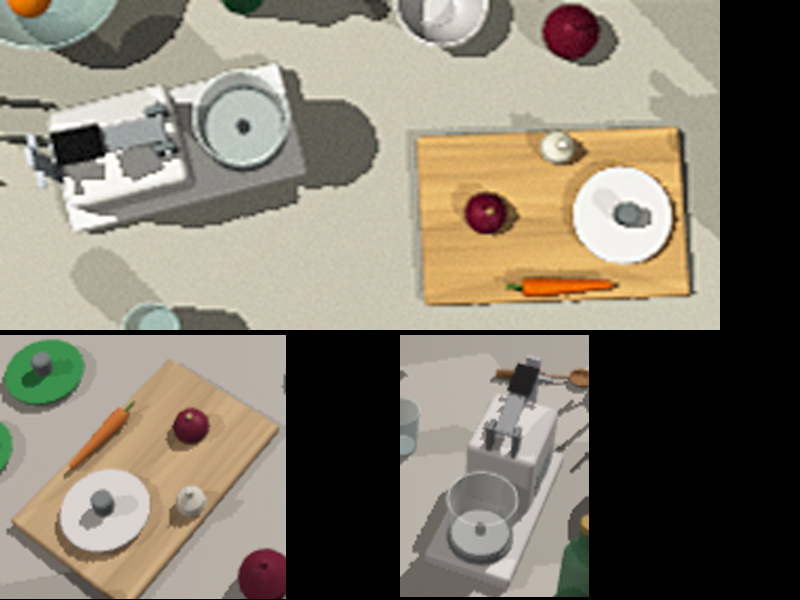

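The crops confirm the choice: a dark-red dome on the board (crop ~(487,212)), and the white lid with its grey knob (~(627,213)). The chopper's yaw is about +0.242 and its centre about (0.5735, 0.1715). That puts the bowl at about (0.596, 0.079) and the pad at rest at about (0.552, 0.257, 0.238).

```bash
python3 -c "
from h import *
s=state();print(s['eef_rot'],s['tool_pos'],Rot.from_euler('xyz',s['eef_rot']).as_matrix().round(3),s['gripper_width'])"
python3 -m inch '[[0,0,0.04,0,0,0,-1],[0,0,0.08,0,0,0,-1],[0,0,0.12,0,0,0,-1],[0.02,-0.04,0.14,0,0,0,-1],[0.035,-0.08,0.14,0,0,0,-1],[0.05,-0.12,0.14,0,0,0,-1],[0.065,-0.16,0.14,0,0,0,-1],[0.08,-0.195,0.14,0,0,0,-1],[0.095,-0.23,0.14,0,0,0,-1],[0.11,-0.265,0.14,0,0,0,-1],[0.12,-0.305,0.14,0,0,0,-1],[0.135,-0.34,0.14,0,0,0,-1]]' 8
```

```text
[ 3.14154534e+00 -5.82954328e-07  2.72984474e+00] [0.22012755 0.50403531 0.20549432] [[-0.916  0.4    0.   ]
 [ 0.4    0.916  0.   ]
 [ 0.     0.    -1.   ]] 0.09401876384974488
t: 2.05
tool_pos: [0.3548, 0.1619, 0.3461]
eef_rot: [3.141, 0.001, 2.73]
force: [1.1, 0.7, -0.2]
gripper_width: 0.0941
grip_force: 0.0
```

```bash
python3 -m inch '[[0.01,-0.035,0,0,0,-0.1,-1],[0.02,-0.07,0,0,0,-0.2,-1],[0.035,-0.105,0,0,0,-0.3,-1],[0.045,-0.14,0,0,0,-0.4,-1],[0.06,-0.175,0,0,0,-0.5,-1],[0.07,-0.21,0,0,0,-0.6,-1],[0.085,-0.245,0,0,0,-0.7,-1],[0.1,-0.28,0,0,0,-0.8,-1],[0.11,-0.315,-0.02,0,0,-0.9,-1],[0.12,-0.35,-0.04,0,0,-0.92,-1],[0.132,-0.382,-0.06,0,0,-0.92,-1],[0.132,-0.382,-0.06,0,0,-0.92,-1]]'
cat >> h.py <<'E'
def wcloud(f,s):
    K=f['camera_matrix'];d=f['depth'];v,u=np.mgrid[:400,:640]
    P=np.dstack([(u-K[0][2])/K[0][0]*d,(v-K[1][2])/K[1][1]*d,d]);M=np.array(f['mount'])
    return (P@M[:3,:3].T+M[:3,3])@Rot.from_euler('xyz',s['eef_rot']).as_matrix().T+np.array(s['tool_pos'])
def circ(q): # LSQ circle
    A=np.c_[2*q[:,:2],np.ones(len(q))];c=np.linalg.lstsq(A,(q[:,:2]**2).sum(1),rcond=None)[0]
    return c[:2],np.sqrt(c[2]+c[0]**2+c[1]**2)
E
python3 - <<'E'
from h import *
s=state();f=grab_frame('wrist');save(f,'w1.png');X=wcloud(f,s)
print(s['tool_pos'],s['eef_rot'],s['q'],np.array(f['mount']).round(3))
np.savez('w1.npz',p=f['pixels'],X=X)
for n in ['half_onion','lid']:
    for b in boxes_of('wrist',n)[:3]:
        e=np.array(b['extent']).round().astype(int);u,v=(e[0]+e[2])//2,(e[1]+e[3])//2
        print(n,b['confidence'],e,X[v,u].round(3))
E
```

```text
t: 3.05
tool_pos: [0.4864, -0.2223, 0.2784]
eef_rot: [-3.133, -0.005, 1.804]
force: [-0.1, 0.4, -2.1]
gripper_width: 0.0939
grip_force: 0.0
[ 0.48636075 -0.22232778  0.27843272] [-3.13331697 -0.00523594  1.80391826] [-0.53350369  0.05824679  1.25836716 -0.00204035  1.83457096 -0.76716982] [[ 0.    -0.968 -0.251  0.072]
 [ 1.     0.     0.     0.   ]
 [-0.    -0.251  0.968 -0.179]
 [ 0.     0.     0.     1.   ]]
half_onion 0.76 [308 144 347 187] [ 0.487 -0.221  0.056]
lid 0.94 [241 245 337 310] [ 0.474 -0.38   0.034]
lid 0.6 [ 69 233 162 309] [ 0.247 -0.431  0.024]
```

View pics/w1.png

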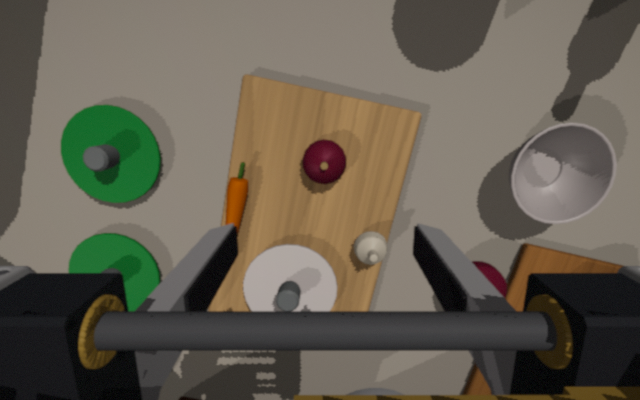

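The wrist view shows the half onion at (324,162), the white lid at (290,280) with its knob at (288,295), the garlic at (371,248) and the green lids on the left. The onion sits almost directly under the TCP.

```bash
python3 - <<'E'
from h import *
d=np.load('w1.npz');X=d['X'];p=d['p'].astype(int)
m=np.zeros((400,640),bool);m[135:195,300:352]=1
q=X[m&(p[...,0]>1.8*p[...,1])&(p[...,1]<45)&(X[...,2]>.015)]
A=np.c_[2*q,np.ones(len(q))]
lo=q[q[:,2]<.034];print('onion',len(q),q.min(0).round(3),q.max(0).round(3),q.mean(0).round(3),'rim fit',circ(lo) if len(lo)>8 else 0)
h=cv2.convexHull((q[:,:2]*1e4).astype(np.int32));print(np.array(cv2.minEnclosingCircle(h)[0])/1e4,cv2.minEnclosingCircle(h)[1]/1e4)
m[:]=0;m[235:318,235:345]=1
w=X[m&(p.min(2)>110)&(abs(X[...,2]-.034)<.008)]
print('disc',len(w),w.min(0).round(3),w.max(0).round(3),np.array(cv2.minEnclosingCircle((w[:,:2]*1e4).astype(np.int32))[0])/1e4)
k=X[m&(X[...,2]>.058)&(X[...,2]<.08)];print('knob',len(k),k.min(0).round(3),k.max(0).round(3),k.mean(0).round(3))
b=X[(abs(X[...,2]-.018)<.012)];print('board z',np.median(X[195:215,280:300].reshape(-1,3),axis=0))
E
```

```text
onion 1394 [ 0.458 -0.247  0.028] [ 0.508 -0.153  0.458] [ 0.482 -0.219  0.046] rim fit (array([ 0.48349951, -0.22229586]), np.float64(0.025802994748637332))
[ 0.47845 -0.1999 ] 0.04790682067871094
disc 4524 [ 0.417 -0.438  0.029] [ 0.54  -0.334  0.04 ] [ 0.47834165 -0.39545903]
knob 432 [ 0.464 -0.41   0.058] [ 0.493 -0.381  0.067] [ 0.478 -0.394  0.064]
board z [ 0.45336318 -0.28815873  0.01807348]
```

```bash
python3 -m inch '[[-0.001,0,-0.04,0,0,0,-1],[-0.003,0,-0.08,0,0,0,-1],[-0.003,0,-0.12,0,0,0,-1],[-0.003,0,-0.16,0,0,0,-1],[-0.003,0,-0.2,0,0,0,-1],[-0.003,0,-0.22,0,0,0,-1],[-0.003,0,-0.22,0,0,0,-1],[-0.003,0,-0.22,0,0,0,-1]]'
```

```text
t: 3.87
tool_pos: [0.4845, -0.2169, 0.0667]
eef_rot: [3.141, 0.0, 1.812]
force: [0.3, -0.5, 1.3]
gripper_width: 0.0942
grip_force: 0.0
```

```bash
python3 -m inch '[[-0.001,-0.005,-0.02,0,0,0,-1],[-0.001,-0.005,-0.04,0,0,0,-1],[-0.001,-0.005,-0.045,0,0,0,-1],[-0.001,-0.005,-0.045,0,0,0,-1],[-0.001,-0.005,-0.045,0,0,0,0],[-0.001,-0.005,-0.045,0,0,0,0.3],[-0.001,-0.005,-0.045,0,0,0,0.3],[-0.001,-0.005,-0.045,0,0,0,0.3],[-0.001,-0.005,-0.045,0,0,0,0.3],[-0.001,-0.005,-0.045,0,0,0,0.3],[-0.001,-0.005,-0.045,0,0,0,0.3],[-0.001,-0.005,-0.045,0,0,0,0.3]]' 10
```

```text
t: 4.87
tool_pos: [0.4832, -0.223, 0.0207]
eef_rot: [3.141, 0.0, 1.81]
force: [-0.3, -0.7, 0.3]
gripper_width: 0.0531
grip_force: 10.0
```

```bash
python3 -m inch '[[0,0,0.04,0,0,0,0.3],[0,0,0.08,0,0,0,0.3],[0,0,0.12,0,0,0,0.3],[0.01,0.03,0.15,0,0,0,0.3],[0.02,0.06,0.18,0,0,0,0.3],[0.035,0.095,0.2,0,0,0,0.3],[0.05,0.13,0.22,0,0,0,0.3],[0.065,0.165,0.22,0,0,0,0.3],[0.08,0.195,0.22,0,0,0,0.3],[0.08,0.195,0.22,0,0,0,0.3],[0.08,0.195,0.22,0,0,0,0.3],[0.08,0.195,0.22,0,0,0,0.3]]'
python3 - <<'E'
from h import *
s=state();f=grab_frame('wrist');save(f,'w2.png');X=wcloud(f,s)
np.savez('w2.npz',p=f['pixels'],X=X);print(s['tool_pos'],s['grip_force'])
q=X.reshape(-1,3);q=q[(abs(q[:,0]-.57)<.16)&(q[:,1]>0)&(q[:,1]<.36)]
for lo,hi in [(.025,.034),(.13,.14),(.155,.165),(.19,.26)]:
    w=q[(q[:,2]>lo)&(q[:,2]<hi)]
    if len(w)>5: print(lo,len(w),cv2.minAreaRect((w[:,:2]*1000).astype(np.float32)))
w=q[(abs(q[:,2]-.135)<.004)&(np.hypot(q[:,0]-.596,q[:,1]-.079)<.07)&(np.hypot(q[:,0]-.596,q[:,1]-.079)>.047)];print(len(w),circ(w))
E
```

```text
t: 5.87
tool_pos: [0.5627, -0.0283, 0.2397]
eef_rot: [-3.14, 0.0, 1.81]
force: [-0.1, 0.3, -1.3]
gripper_width: 0.0537
grip_force: 10.0
[ 0.56270073 -0.02830365  0.23968225] 9.999823114645068
0.025 3691 ((595.5005493164062, 85.61650085449219), (149.295654296875, 130.02752685546875), 13.718730926513672)
0.13 2327 ((597.7366333007812, 76.7248764038086), (114.77570343017578, 97.39225769042969), 13.976736068725586)
2218 (array([0.59528346, 0.08516426]), np.float64(0.05527759307311288))
```

View pics/w2.png

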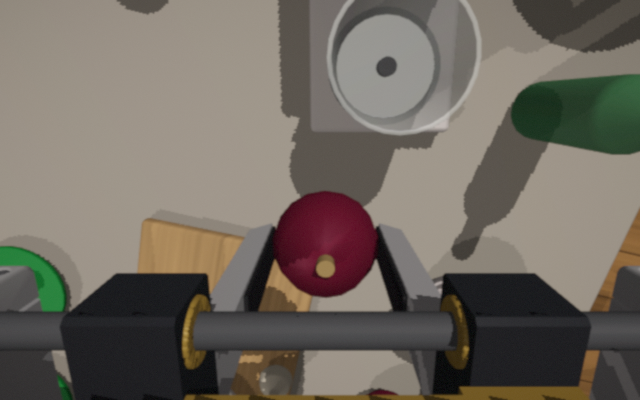

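The wrist view shows the onion held and centred at (325,243), the bowl with its stub at (387,67), and the oil bottle close by on the right at (580,112). I'll check the bottle's clearance to the gripper body while going in.

```bash
python3 - <<'E'
from h import *
for n in ['top1','scene1']:
    q=np.load(n+'.npz')['X'].reshape(-1,3)
    w=q[(q[:,0]>.66)&(q[:,0]<.86)&(abs(q[:,1]-.05)<.12)&(q[:,2]>.04)]
    for lo,hi in [(.04,.14),(.14,.22)]:
        v=w[(w[:,2]>lo)&(w[:,2]<hi)]; print(n,lo,len(v),v.min(0).round(3),v.max(0).round(3))
E
python3 -m inch '[[0.011,0.036,0,0,0,0,0.3],[0.022,0.073,0,0,0,0,0.3],[0.033,0.11,0,0,0,0,0.3],[0.033,0.11,0,0,0,0,0.3],[0.033,0.11,-0.03,0,0,0,0.3],[0.033,0.11,-0.03,0,0,0,0.3]]'
```

```text
top1 0.04 166 [0.751 0.056 0.041] [0.807 0.118 0.14 ]
top1 0.14 166 [0.757 0.063 0.14 ] [0.797 0.11  0.219]
scene1 0.04 404 [0.75  0.052 0.04 ] [0.813 0.115 0.14 ]
scene1 0.14 262 [0.756 0.058 0.14 ] [0.808 0.104 0.215]
t: 6.42
tool_pos: [0.5935, 0.0807, 0.2049]
eef_rot: [-3.132, -0.001, 1.809]
force: [-0.1, -0.1, -2.9]
gripper_width: 0.0535
grip_force: 10.0
```

```bash
python3 -m inch '[[0.001,0,-0.035,0,0,0,0.3],[0.001,0,-0.07,0,0,0,0.3],[0.001,0,-0.1,0,0,0,0.3],[0.001,0,-0.12,0,0,0,0.3],[0.001,0,-0.12,0,0,0,0.3],[0.001,0,-0.12,0,0,0,0.3],[0.001,0,-0.12,0,0,0,-0.36],[0.001,0,-0.12,0,0,0,-0.36],[0.001,0,-0.12,0,0,0,-0.36],[0.001,0,-0.12,0,0,0,-0.36]]'
```

```text
t: 7.25
tool_pos: [0.5983, 0.082, 0.0927]
eef_rot: [3.138, 0.001, 1.81]
force: [-0.3, 1.1, -0.1]
gripper_width: 0.0639
grip_force: 0.0
```

```bash
python3 -m inch '[[0,0,0.04,0,0,0,-0.36],[0,0,0.08,0,0,0,-0.36],[0,0,0.12,0,0,0,-0.6],[0,0,0.16,0,0,0,-1],[0,0,0.2,0,0,0,-1],[0,0,0.24,0,0,0,-1],[0,-0.01,0.27,0,0,0,-1],[0,-0.01,0.27,0,0,0,-1],[0,-0.01,0.27,0,0,0,-1],[0,-0.01,0.27,0,0,0,-1]]'
python3 - <<'E'
from h import *
s=state();f=grab_frame('wrist');save(f,'w3.png');X=wcloud(f,s)
np.savez('w3.npz',p=f['pixels'],X=X);print(s['tool_pos'],s['eef_rot'])
q=X.reshape(-1,3);q=q[(abs(q[:,0]-.57)<.16)&(q[:,1]>-.05)&(q[:,1]<.36)]
for lo,hi in [(.025,.034),(.13,.14),(.155,.165),(.19,.26)]:
    w=q[(q[:,2]>lo)&(q[:,2]<hi)]
    if len(w)>5: print(lo,len(w),cv2.minAreaRect((w[:,:2]*1000).astype(np.float32)))
r=np.hypot(q[:,0]-.596,q[:,1]-.082)
w=q[(abs(q[:,2]-.135)<.004)&(r<.066)&(r>.047)];print('rim',len(w),circ(w),cv2.minEnclosingCircle((w[:,:2]*1000).astype(np.float32)))
p=f['pixels'].reshape(-1,3).astype(int);o=X.reshape(-1,3)[(p[:,0]>1.8*p[:,1])&(p[:,1]<45)];o=o[np.hypot(o[:,0]-.596,o[:,1]-.082)<.06];print('onion',len(o),np.median(o,0),o[:,2].max())
E
```

```text
t: 8.08
tool_pos: [0.5971, 0.0721, 0.36]
eef_rot: [-3.141, -0.0, 1.81]
force: [1.1, 0.6, -0.1]
gripper_width: 0.0941
grip_force: 0.0
[0.59705564 0.07211783 0.3600046 ] [-3.14126816e+00 -1.53524010e-04  1.80980593e+00]
0.025 3225 ((649.79345703125, 135.63575744628906), (327.1440124511719, 189.02743530273438), 34.962120056152344)
0.13 1248 ((595.6611328125, 85.78389739990234), (114.7950210571289, 114.00421142578125), 13.615567207336426)
0.155 5994 ((568.49267578125, 196.93212890625), (116.72860717773438, 75.33187866210938), 13.505937576293945)
0.19 3318 ((569.897216796875, 191.02796936035156), (63.83110427856445, 57.45902633666992), 13.82303237915039)
rim 1202 (array([0.59570819, 0.08578854]), np.float64(0.0553750152794616)) ((595.8377075195312, 85.35153198242188), 57.99046325683594)
onion 1171 [0.60104529 0.07963873 0.0890054 ] 0.4832327751614701
```

View pics/w3.png

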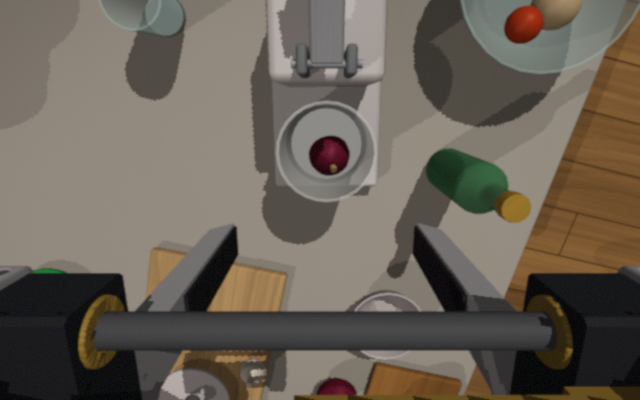

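The view shows the half onion lying in the bowl at (329,155) with the rim circle round (326,151). The rim centre is (0.5957, 0.0855) by a full-circle fit. Next is the lid.

```bash
python3 -m inch '[[-0.01,-0.039,0,0,0,0,-0.6],[-0.02,-0.078,-0.01,0,0,0,-0.6],[-0.03,-0.117,-0.02,0,0,0,-0.5],[-0.04,-0.155,-0.03,0,0,0,-0.4],[-0.05,-0.194,-0.04,0,0,0,-0.3],[-0.06,-0.233,-0.05,0,0,0,-0.3],[-0.07,-0.272,-0.06,0,0,0,-0.3],[-0.08,-0.311,-0.07,0,0,0,-0.3],[-0.09,-0.35,-0.08,0,0,0,-0.3],[-0.1,-0.389,-0.09,0,0,0,-0.3],[-0.11,-0.428,-0.1,0,0,0,-0.3],[-0.119,-0.466,-0.11,0,0,0,-0.3]]'
python3 -m inch '[[0,0,-0.04,0,0,0,-0.3],[0,0,-0.08,0,0,0,-0.3],[0,0,-0.12,0,0,0,-0.3],[0,0,-0.15,0,0,0,-0.3],[0,0,-0.15,0,0,0,-0.3],[0,0,-0.15,0,0,0,-0.3]]'
```

```text
t: 9.13
tool_pos: [0.4765, -0.3948, 0.2472]
eef_rot: [-3.139, -0.004, 1.81]
force: [0.6, -0.0, 1.0]
gripper_width: 0.0607
grip_force: 0.0
t: 9.63
tool_pos: [0.4763, -0.3918, 0.0966]
eef_rot: [-3.137, -0.007, 1.81]
force: [0.7, -0.2, 1.2]
gripper_width: 0.0611
grip_force: 0.0
```

```bash
python3 -m inch '[[0.001,-0.002,-0.03,0,0,0,-0.3],[0.001,-0.002,-0.05,0,0,0,-0.3],[0.001,-0.002,-0.058,0,0,0,-0.3],[0.001,-0.002,-0.058,0,0,0,-0.3],[0.001,-0.002,-0.058,0,0,0,-0.3],[0.001,-0.002,-0.058,0,0,0,0.2],[0.001,-0.002,-0.058,0,0,0,0.6],[0.001,-0.002,-0.058,0,0,0,0.6],[0.001,-0.002,-0.058,0,0,0,0.6],[0.001,-0.002,-0.058,0,0,0,0.6]]' 20
```

```text
t: 10.47
tool_pos: [0.4793, -0.3962, 0.0432]
eef_rot: [3.141, 0.001, 1.81]
force: [-1.5, -0.6, -0.1]
gripper_width: 0.0311
grip_force: 0.4
```

```bash
python3 -m inch '[[0,0,0,0,0,0,0.7],[0,0,0,0,0,0,0.7],[0,0,0,0,0,0,0.7],[0,0,0.02,0,0,0,0.7],[0,0,0.05,0,0,0,0.7],[0,0,0.09,0,0,0,0.7],[0,0,0.13,0,0,0,0.7],[0,0,0.17,0,0,0,0.7],[0,0,0.21,0,0,0,0.7],[0,0,0.21,0,0,0,0.7],[0,0,0.21,0,0,0,0.7]]' 25
```

```text
t: 11.38
tool_pos: [0.4802, -0.3968, 0.2558]
eef_rot: [3.138, 0.006, 1.81]
force: [0.6, 0.7, -1.8]
gripper_width: 0.0294
grip_force: 25.0
```

```bash
python3 -m inch '[[0.0095,0.039,0,0,0,0,0.7],[0.019,0.078,0,0,0,0,0.7],[0.028,0.117,0,0,0,0,0.7],[0.038,0.156,0,0,0,0,0.7],[0.048,0.195,0,0,0,0,0.7],[0.057,0.234,0,0,0,0,0.7],[0.067,0.273,0,0,0,0,0.7],[0.077,0.312,0,0,0,0,0.7],[0.086,0.351,0,0,0,0,0.7],[0.096,0.39,0,0,0,0,0.7],[0.105,0.43,0,0,0,0,0.7],[0.114,0.465,0,0,0,0,0.7]]'
python3 -m inch '[[0.001,0.013,0,0,0,0,0.7],[0.001,0.014,-0.03,0,0,0,0.7],[0.001,0.014,-0.06,0,0,0,0.7],[0.001,0.014,-0.06,0,0,0,0.7],[0.001,0.014,-0.06,0,0,0,0.7],[0.001,0.014,-0.06,0,0,0,0.7]]'
```

```text
t: 12.38
tool_pos: [0.592, 0.0718, 0.2486]
eef_rot: [-3.136, -0.002, 1.811]
force: [0.4, 0.6, -1.6]
gripper_width: 0.0295
grip_force: 25.0
t: 12.88
tool_pos: [0.5941, 0.0825, 0.1925]
eef_rot: [-3.141, -0.0, 1.809]
force: [0.8, 0.4, -0.5]
gripper_width: 0.0293
grip_force: 25.0
```

```bash
python3 -m inch '[[0.002,0.001,-0.01,0,0,0,0.7],[0.002,0.001,-0.02,0,0,0,0.7],[0.002,0.001,-0.027,0,0,0,0.7],[0.002,0.001,-0.034,0,0,0,0.7],[0.002,0.001,-0.039,0,0,0,0.7],[0.002,0.001,-0.043,0,0,0,0.7],[0.002,0.001,-0.043,0,0,0,0.7],[0.002,0.001,-0.043,0,0,0,0.7]]'
```

```text
t: 13.55
tool_pos: [0.5961, 0.084, 0.1502]
eef_rot: [3.141, 0.0, 1.81]
force: [-1.8, 0.3, 1.3]
gripper_width: 0.0294
grip_force: 25.0
```

```bash
python3 -m inch '[[0,0,-0.002,0,0,0,0.7],[0,0,-0.003,0,0,0,0.7],[0,0,-0.003,0,0,0,0.7]]'; python3 -m inch '[[0,0,0,0,0,0,0.2],[0,0,0,0,0,0,-0.3],[0,0,0,0,0,0,-0.3],[0,0,0,0,0,0,-0.3],[0,0,0,0,0,0,-0.3],[0,0,0,0,0,0,-0.3],[0,0,0.03,0,0,0,-0.3],[0,0,0.07,0,0,0,-0.3],[0,0,0.11,0,0,0,-0.3],[0,0,0.15,0,0,0,-0.3],[0,0,0.19,0,0,0,-0.3],[0,0,0.19,0,0,0,-0.3]]'
python3 - <<'E'
from h import *
s=state();f=grab_frame('wrist');save(f,'w4.png');X=wcloud(f,s)
q=X.reshape(-1,3);print(s['tool_pos'])
r=np.hypot(q[:,0]-.5957,q[:,1]-.0855)
w=q[(r<.09)&(q[:,2]>.13)&(q[:,2]<.15)&(r<.075)]
print('disc',len(w),cv2.minEnclosingCircle((w[:,:2]*1000).astype(np.float32)),np.median(w,0))
c=np.linalg.lstsq(np.c_[w[:,:2],np.ones(len(w))],w[:,2],rcond=None)[0];print('slope',c)
k=q[(r<.04)&(q[:,2]>.163)&(q[:,2]<.18)];print('knob',len(k),k.mean(0),k[:,2].max())
h=q[(r<.3)&(q[:,2]>.155)&(q[:,2]<.165)&(r>.07)];print('housing',cv2.minAreaRect((h[:,:2]*1000).astype(np.float32)))
E
```

```text
t: 13.8
tool_pos: [0.5962, 0.084, 0.1501]
eef_rot: [3.139, 0.001, 1.81]
force: [-4.1, -0.6, 10.7]
gripper_width: 0.0292
grip_force: 25.0
t: 14.8
tool_pos: [0.5982, 0.0841, 0.3472]
eef_rot: [3.124, 0.003, 1.81]
force: [-0.9, -0.1, 1.4]
gripper_width: 0.061
grip_force: 0.0
[0.59817105 0.08414474 0.34717637]
disc 9087 ((596.8355712890625, 84.29174041748047), 61.861289978027344) [0.59522267 0.08908353 0.14139469]
slope [-7.38126159e-05  4.70814684e-04  1.41395785e-01]
knob 675 [0.59658395 0.08518451 0.17163231] 0.17453288403545392
housing ((652.21630859375, 177.0091552734375), (127.70259094238281, 317.4136657714844), 73.26890563964844)
```

View pics/w4.png

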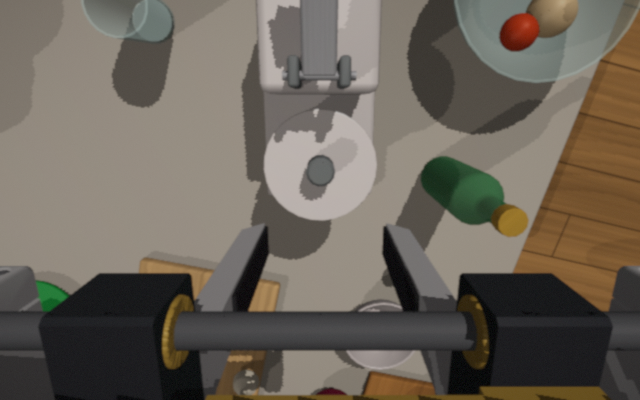

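The lid sits flat with its top at 0.1414 (0.141 expected) and its centre within 2 mm of the rim centre; in the picture the disc is at (320,165), concentric with the bowl. Now I shut the fingers and go over the pad.

```bash
python3 -m inch '[[-0.01,0.036,0,0,0,0,0.5],[-0.019,0.071,0,0,0,0,1],[-0.028,0.107,0,0,0,0,1],[-0.037,0.142,0,0,0,0,1],[-0.046,0.178,0,0,0,0,1],[-0.046,0.178,-0.03,0,0,0,1],[-0.046,0.178,-0.06,0,0,0,1],[-0.046,0.178,-0.08,0,0,0,1],[-0.046,0.178,-0.08,0,0,0,1],[-0.046,0.178,-0.08,0,0,0,1],[-0.046,0.178,-0.08,0,0,0,1]]'
python3 - <<'E'
from h import *
print(state()['tool_pos'],state()['gripper_width'])
f=grab_frame('scene');X=cloud(f);p=f['pixels']
b=boxes_of('scene','paddle_pad')[:2];print(b)
cv2.imwrite('pics/s2.png',cv2.resize(p[110:230,310:430,::-1],None,fx=4.8,fy=4.8,interpolation=cv2.INTER_CUBIC))
E
```

```text
t: 15.77
tool_pos: [0.5505, 0.262, 0.2572]
eef_rot: [3.141, -0.0, 1.809]
force: [0.7, 0.1, 0.9]
gripper_width: 0.0008
grip_force: 0.0
[0.55046339 0.26198565 0.25721627] 0.0008297279439550356
[{'extent': [354.2, 146.6, 378.1, 176.7], 'confidence': 0.8}, {'extent': [319.6, 141.5, 387.4, 251.4], 'confidence': 0.58}]
```

View pics/s2.png

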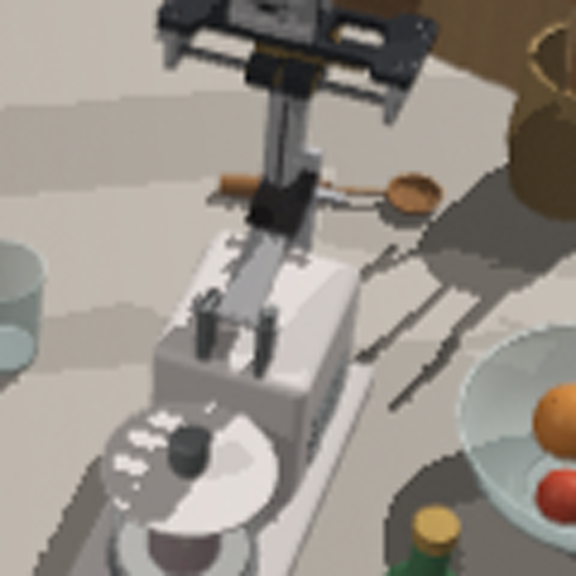

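The crop shows the shut fingers just above the black pad at (285,195), and the lid seated at (190,470). Now I press.

```bash
python3 -m inch '[[0,0,-0.008,0,0,0,1],[0,0,-0.016,0,0,0,1],[0,0,-0.022,0,0,0,1],[0,0,-0.028,0,0,0,1],[0,0,-0.034,0,0,0,1],[0,0,-0.04,0,0,0,1],[0,0,-0.044,0,0,0,1],[0,0,-0.048,0,0,0,1],[0,0,-0.048,0,0,0,1],[0,0,-0.048,0,0,0,1],[0,0,-0.048,0,0,0,1],[0,0,-0.048,0,0,0,1]]'
```

```text
t: 16.87
tool_pos: [0.55, 0.2643, 0.2105]
eef_rot: [3.138, -0.004, 1.812]
force: [-2.1, 4.1, 7.3]
gripper_width: 0.0004
grip_force: 3.7
```

```bash
for i in 1; do python3 -m inch '[[0,0,-0.001,0,0,0,1],[0,0,-0.001,0,0,0,1],[0,0,-0.001,0,0,0,1],[0,0,-0.001,0,0,0,1],[0,0,-0.001,0,0,0,1],[0,0,-0.001,0,0,0,1],[0,0,-0.001,0,0,0,1],[0,0,-0.001,0,0,0,1],[0,0,-0.001,0,0,0,1],[0,0,-0.001,0,0,0,1],[0,0,-0.001,0,0,0,1],[0,0,-0.001,0,0,0,1]]'; done
python3 -m inch '[[0,0,0,0,0,0,1],[0,0,0,0,0,0,1],[0,0,0,0,0,0,1],[0,0,0,0,0,0,1],[0,0,0,0,0,0,1],[0,0,0,0,0,0,1],[0,0,0,0,0,0,1],[0,0,0,0,0,0,1],[0,0,0,0,0,0,1],[0,0,0,0,0,0,1],[0,0,0,0,0,0,1],[0,0,0,0,0,0,1]]'
python3 - <<'E'
from h import *
out=[]
f=grab_frame('scene');X=cloud(f);p=f['pixels']
cv2.imwrite('pics/s3.png',cv2.resize(p[110:230,310:430,::-1],None,fx=4.8,fy=4.8,interpolation=cv2.INTER_CUBIC))
q=X.reshape(-1,3);o=np.array([.573,.176]);c,s=np.cos(.242),np.sin(.242)
L=np.c_[(q[:,:2]-o)@np.array([[c,-s],[s,c]]),q[:,2]]
w=L[(abs(L[:,0])<.014)&(L[:,1]>.01)&(L[:,1]<.066)&(L[:,2]>.17)&(L[:,2]<.26)]
print(len(w),np.polyfit(w[:,1],w[:,2],1),w.mean(0)); print(state()['tool_pos'],state()['force'])
E
```

```text
t: 17.87
tool_pos: [0.55, 0.2643, 0.2097]
eef_rot: [3.138, -0.004, 1.812]
force: [-2.2, 5.5, 7.8]
gripper_width: 0.0007
grip_force: 3.9
t: 18.87
tool_pos: [0.55, 0.2644, 0.2097]
eef_rot: [3.138, -0.004, 1.812]
force: [-2.4, 3.6, 8.4]
gripper_width: 0.0003
grip_force: 3.9
95 [0.00312015 0.20557079] [-6.07331251e-05  3.80837899e-02  2.05689613e-01]
[0.54995169 0.26435431 0.20966896] [-2.22075999  5.18112105  7.69203959]
```

View pics/s3.png

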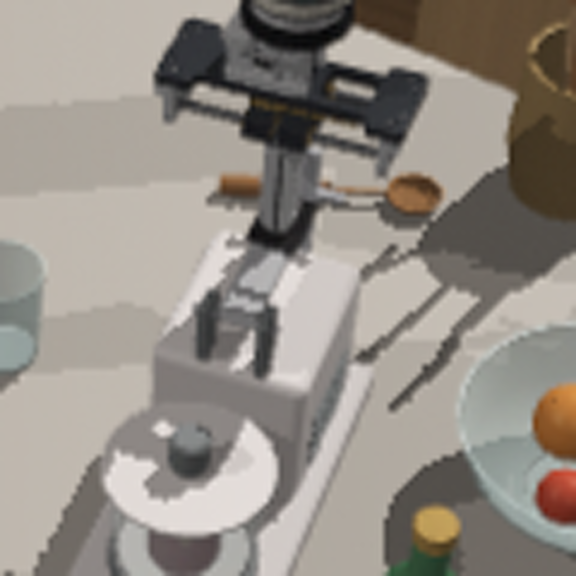

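The paddle is level: its measured slope is 0.003, and the fingers press the pad at (280,230) with about 8 N. It has been held for over 2 s and the lid is still seated at (190,470). I'm handing in.

```bash
python3 -c "
from workcell import *
print(hand_in())"
```

```text
the job is handed in; nothing more can be done
None
```

The job is handed in (no verdict came back): the half onion is in the bowl, the lid sits flat and fully home, let go, within about 2 mm of centre, and the arm is still holding the run paddle level with about 8 N.

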